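# Stand the rinsed vial mouth down on the drain tray

## Robot

A 7-joint arm with a two-finger parallel gripper is mounted at the origin on a cart in front of the work surface, level with it; the furniture and walls round the work are solid. World frame = base frame: x ahead of the robot, y to its left, z up, the work surface at z = 0. Lengths are in m, angles in rad, forces in N, time in s.
With the tool pointing down it reaches from about 0.4 to 0.85 m from the base axis. Payload 10.4 kg.
Tool frame: the origin (TCP) lies midway between the tips of the shut fingers; the grasp point (between the pads) lies 19 mm behind it; z points along the fingers, y is the line along which they close (so a half turn about z gives the same grasp; the last joint's range is limited). The gripper opens to 85 mm and grips with 20 to 120 N. Pads are 22 mm wide; open, the fingers measure 114 mm over their backs; the gripper's body (76 mm by 85 mm) begins 54 mm behind the grasp point. The pads swing forward as they close: fully open they stand 13 mm farther back than shut.
Start: joints at [1.112, 0.332, -0.065, 1.46, 0.022, 1.35, -0.088], TCP at [0.264, -0.567, 0.211] pointing down, gripper open.
Joint ranges: [-2.6, 2.6], [-0.5, 2.12], [-1.47, 1.34], [0.16, 2.42], [-1.27, 4.41], [0.06, 2.06], [-2.6, 2.6]. Speed limits (rad/s): [2.22, 2.22, 2.79, 2.79, 3.14, 3.14, 3.14].

## Interface

Orientations are given as a unit quaternion [x, y, z, w].
In Python, from workcell import get_obs, camera, camera_params, hand_in gives the robot as it stands.
- The arm moves only by the tool carry_out, never from a script. Its argument "commands" is a list that holds one entry, the list of rows, each a list of 6 numbers: the shift along the tool's x, y, z in units of 40 mm (1.0 is 40 mm), then the turn, a rotation vector about the tool's x, y, z in units of 6 degrees (1.0 is 6 degrees). In form: [[[x, y, z, ax, ay, az], ...]]. A call has 1 to 20 rows; each row shifts and turns the commanded pose from where the row before left it, along the tool's axes as they then stand; what a row does not reach is not made up. A row lasts 1/12 s, in which the tool goes at most 41.7 mm and 7.16 degrees, less where a joint would pass 70% of its speed; a pose out of reach is approached as far as the arm can. A call is refused whole if a number of a shift passes 1 or a number of a turn 1, either way. A call with a gripper value outside its range is refused whole. "hand" is the closure, from -1 (fully open) to 1 (shut), set as the call begins (left out, the last holds). The fingers move at their own pace and stop on an object; "force" is the grip in N (left out, the last holds). Time passes only in rows, so rows that do not move let the fingers close. It gives the time, the measured TCP pose, the force, the opening and the grip force at its end, in the units of the state.
- get_obs(): the state, without advancing time (a new reading comes with each control period).
- camera(name): name is "scene" or "top"; returns the picture (384x512x3 uint8, red, green, blue); there is no depth.
- camera_params(name): a dict with "mtx" (3x3 intrinsics, pixels), "k1" (the pictures are not rectified: a ray, as slopes to the right and down, at radius r is drawn at 1 + k1 r^2 times it, then the intrinsics apply), "R" (3x3) and "t" (3): a world point X has camera coordinates R X + t. Camera axes: x right, y down, z forward; pixel columns grow to the right and rows downward; lengths in m; the calibration is good to about 2 mm. A picture is of the moment at which its call begins. camera_params takes no time and is no camera call.
- hand_in(): hands the job in; it is judged then, once.
The state is a dict: "clock": time; "joint_pos": joint angles; "joint_velocities": joint speeds; "tau": joint torques, N m; "position": TCP position; "ee_rot": TCP orientation; "ft_force": force on the tool from outside, world axes, zero at the start; "torque": the same for the moment, N m; "grip_width": opening from 0.0 (shut) to 1.0 (fully open); "grasp_force": force on a finger pad.
Only numpy, scipy, OpenCV 4.12 (cv2) and the standard library are available. Lean on these libraries where they do the work, as an engineer would, in place of code of your own. Each camera call takes 0.05 s, during which the arm holds its last target. There are 200 camera calls.

## Task

Two glass vials lie on their sides in low cradles. Take the open, empty one, turn it over so that its mouth faces straight down, and set it gently, without dropping it, in the middle of the drain tray so that it stands upside down on its rim. Leave the capped vial lying where it is.

Things in the scene. Friction and masses are not known exactly. Their poses are not given: they have to be found in the camera images.
- open_vial: Empty clear glass vial, no cap, 62 g: 46 mm diameter, 82 mm long, a slightly narrower neck on the last 15 mm. Origin: centre of its closed base; z axis: from base to open mouth. Starts lying level in a cradle, axis 52 mm above the worktop, mouth pointing to the robot's left (within 15 degrees of +y). Grip across its diameter, 25 to 55 mm from the base.
- cradle_1: Fixed grey cradle under the open vial; the capped vial lies in another like it, which stands where varies. Origin: under its centre, on the worktop; x axis towards the vial's mouth. Two rods carry the vial; all is at most 40 mm wide but for a foot 100 x 60 x 8 mm thick. A back stop 52 mm high stands behind the vial's base.
- capped_vial: Glass vial of the same diameter, filled with brown soil and closed with a white ribbed screw cap, 90 mm long with the cap; lies in its own cradle in the same way. Origin: centre of its base; z axis from base to cap. Not to be moved.
- tray_middle (a point): The middle of the drain tray, on top of the floor ribs, 5.5 mm above the worktop. The tray is a fixed, square, shallow steel tray, 130 mm by 130 mm, with a rim 14 mm above the worktop and 3 mm thick; low ribs run along the point's x axis, z is up. A wall bounds the worktop on the left, at y = 0.57 m: a wrist leaning left over a tray at the left comes near it.
There are look-alikes about, which are no part of the job. Leave any orange or pink look-alike of the open_vial alone.

How it is judged:
At the end, for the whole second after the job is handed in: The open vial stands at rest upside down on the tray's floor (its base up, 80 to 95 mm above the worktop, its axis within 10 degrees of vertical), the centre of its base within 25 mm of the middle of the tray seen from above; the capped vial lies within 25 mm of where it was (angle between open_vial's own z axis and vertical above 2.967 rad and horizontal distance between open_vial and tray_middle below 0.025 m and height (world z) of open_vial between 0.08 and 0.095 m and linear speed of open_vial below 0.02 m/s and distance of capped_vial from where it was at the start of the episode below 0.025 m); the robot touches nothing.
It fails at once if the open vial is dropped (moves faster than 0.6 m/s with no finger touching it) (linear speed of open_vial above 0.6 m/s and contact force between the fingers and open_vial below 0.05 N).
It fails at once if the capped vial is moved by more than 25 mm (distance of capped_vial from where it was at the start of the episode above 0.025 m).
It also fails if it takes over 45 s, if anything falls off the work surface, if the arm or the gripper's body presses on something with over 40 N, if the wrist force passes 120 N, or if a joint passes its speed limit or range.

## Working session

There is one attempt and no reset: what is moved stays moved. The work goes in short steps, Python scripts to look and compute and a tool call to move; the robot and the scene stay as the last step left them, time stands still between calls to the robot, and variables do not carry over. Pictures are saved under pics/ and viewed, at most 10 in all, crops included, and the job is handed in when it is done.

Besides the shell and the picture viewer there is one more tool, called after "Request:" by a JSON object that holds its "fn" and its "kwargs". carry_out: Moves the arm, as the interface text tells. Its arguments: {"type":"object","properties":{"commands":{"type":"array"},"hand":{"type":"number"},"force":{"type":"number"}},"required":["commands"]}

```bash
mkdir -p pics; ls
python3 - <<'E'
from workcell import *
import cv2
for n in ("scene","top"):
    cv2.imwrite(f"pics/{n}0.png",cv2.cvtColor(camera(n),cv2.COLOR_RGB2BGR))
    p=camera_params(n);print(n,p)
o=get_obs();print(o)
E
```

```text
pics
scene {'mtx': array([[348.21274645,   0.        , 252.51317239],
       [  0.        , 348.21274645, 191.59950431],
       [  0.        ,   0.        ,   1.        ]]), 'k1': -0.09111015212438203, 'R': array([[-0.48166125, -0.87622478, -0.01525035],
       [-0.56715293,  0.32493618, -0.75680515],
       [ 0.66808682, -0.35587443, -0.65346261]]), 't': array([0.30570135, 0.381037  , 0.52968205])}
top {'mtx': array([[414.63614466,   0.        , 259.3791421 ],
       [  0.        , 414.63614466, 183.57648126],
       [  0.        ,   0.        ,   1.        ]]), 'k1': 0.0038740341005341263, 'R': array([[ 0.00529926, -0.99970192,  0.0238325 ],
       [-0.98412555, -0.00944161, -0.17722235],
       [ 0.17739454, -0.02251503, -0.98388223]]), 't': array([-0.01105642,  0.59638784,  1.12037175])}
{'clock': 0.1, 'joint_pos': array([ 1.11241772,  0.33279674, -0.06471113,  1.46086385,  0.02155134,
        1.34988656, -0.08853593]), 'joint_velocities': array([-0.00061105, -0.0010458 , -0.00080231, -0.00243684,  0.00234277,
        0.00138033,  0.00076958]), 'tau': array([ 2.02463692e-03, -6.26741910e+01,  4.96111612e-02, -3.92427063e+01,
        1.62801461e-02,  6.95649374e-03, -9.73587862e-05]), 'position': array([ 0.26368779, -0.56625165,  0.20979986]), 'ee_rot': array([ 9.76357507e-01,  2.16161097e-01, -1.39358358e-04, -6.15471846e-04]), 'ft_force': array([ 0.76658843,  0.05178635, -0.11346945]), 'torque': array([ 0.01604735,  0.01533375, -0.01642219]), 'grasp_force': 0.0, 'grip_width': 0.9985274764879413}
```

View pics/scene0.png

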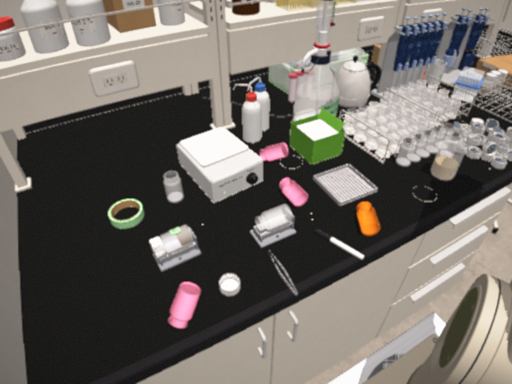

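View pics/top0.png

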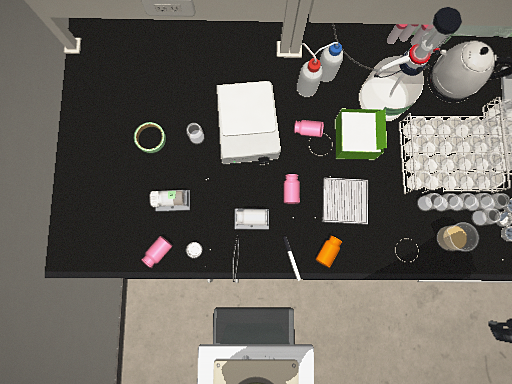

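The scene view shows cradles at about (273,225) and (175,247), and the tray at (345,184). In the top view they are at (252,218), (170,200) and (345,200). I'll zoom in to tell the two vials apart.

```bash
cat > h.py <<'E'
from workcell import *
import numpy as np, cv2
def ray(n,u,v):
    p=camera_params(n);M=p["mtx"];k=p["k1"]
    d=np.array([(u-M[0,2])/M[0,0],(v-M[1,2])/M[1,1]]);s=d.copy()
    for _ in range(20): s=d/(1+k*(s@s))
    R=np.array(p["R"]);return -R.T@p["t"], R.T@np.r_[s,1]
def on(n,u,v,z):
    c,d=ray(n,u,v);return c+d*(z-c[2])/d[2]
def proj(n,X):
    p=camera_params(n);c=p["R"]@np.array(X)+p["t"];s=c[:2]/c[2];s=s*(1+p["k1"]*s@s)
    return p["mtx"][:2,:2]@s+p["mtx"][:2,2]
E
python3 - <<'E'
from h import *
a=cv2.imread("pics/top0.png");b=cv2.imread("pics/scene0.png")
r=lambda im,x,y:cv2.resize(im[y:y+50,x:x+66],(396,300),interpolation=cv2.INTER_CUBIC)
cv2.imwrite("pics/crop.png",np.vstack([np.hstack([r(a,137,175),r(a,219,193)]),np.hstack([r(b,142,222),r(b,241,198)])]))
g=(a.max(2)>0)
for nm,p in dict(tray=(345,201),c1=(252,218),c2=(170,200)).items(): print(nm,on("top",*p,0.03))
# tray by bright mask
m=cv2.inRange(a[165:240,310:385],(90,90,90),(255,255,255));m=cv2.morphologyEx(m,cv2.MORPH_CLOSE,np.ones((5,5)))
c=max(cv2.findContours(m,0,2)[0],key=cv2.contourArea);q=cv2.minAreaRect(c);print(q)
q=cv2.boxPoints(q)+[310,165];print(q,[on("top",*k,0.014)[:2].round(4) for k in q],np.mean([on("top",*k,0.014) for k in q],0))
E
```

```text
tray [ 0.55204783 -0.25411066  0.03      ]
c1 [0.50098383 0.01330666 0.03      ]
c2 [0.55062665 0.24760192 0.03      ]
((35.15644454956055, 34.65020751953125), (45.170047760009766, 46.29849624633789), 1.847610354423523)
[[321.83680153 222.05924988]
 [323.32952309 175.78482437]
 [368.47608948 177.24116516]
 [366.98336792 223.51559067]] [array([ 0.4923, -0.1886]), array([ 0.6287, -0.196 ]), array([ 0.6257, -0.3297]), array([ 0.4891, -0.3197])] [ 0.55894184 -0.25851332  0.014     ]
```

View pics/crop.png

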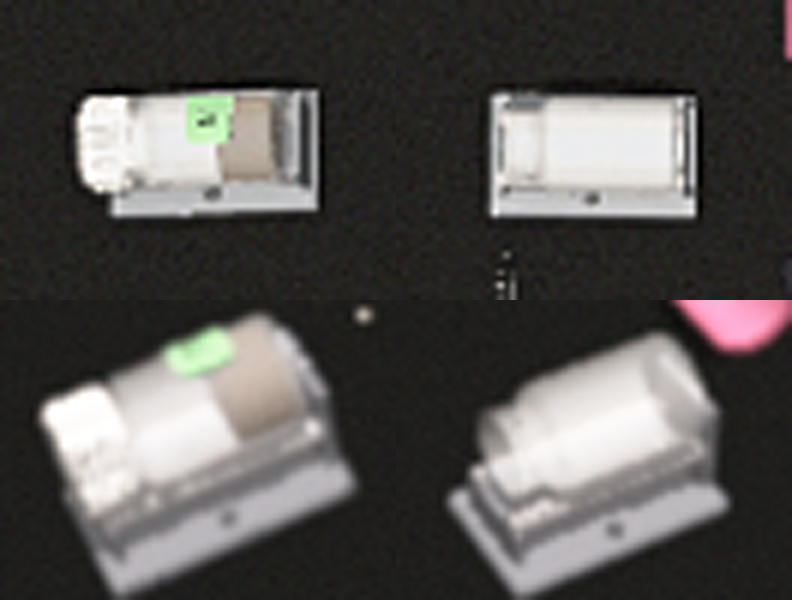

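The open vial is the right-hand one in the top view: base near (265,217), mouth near (236,217). The capped vial is on the left. Now the positions, and the shift to a pose above the vial.

Run:
```python
from h import *
t=lambda u,v,z:on("top",219+(u-396)/6,193+v/6,z).round(4)
s=lambda u,v,z:on("scene",241+(u-396)/6,198+(v-300)/6,z).round(4)
print("mouth,base",t(500,143,.052),t(674,145,.052))
print("foot near edge",t(490,217,.008),t(697,216,.008), "bolt",t(592,198,.008))
print("scene foot near corners",s(518,598,.008),s(730,500,.008),s(448,500,.008),"bolt",s(615,530,.008))
for q in ([313,184],[346,164],[378,186],[344,204]): print("tray scene",on("scene",*q,.014).round(4))
for X in ([.5,.02,.052],): print(proj("top",X),proj("scene",X))
```

```text
mouth,base [0.5018 0.0572 0.052 ] [ 0.5015 -0.0238  0.052 ]
foot near edge [0.4705 0.0628 0.008 ] [ 0.4717 -0.0366  0.008 ] bolt [0.48  0.014 0.008]
scene foot near corners [0.4685 0.0677 0.008 ] [ 0.4705 -0.0333  0.008 ] [0.5275 0.0667 0.008 ] bolt [0.4799 0.0161 0.008 ]
tray scene [ 0.5926 -0.1715  0.014 ]
tray scene [ 0.6199 -0.3152  0.014 ]
tray scene [ 0.4944 -0.3256  0.014 ]
tray scene [ 0.4847 -0.1934  0.014 ]
[249.64878115 217.58090253] [272.20200164 218.92317722]
```

Request:
{"fn": "carry_out", "kwargs": {"commands": [[[0.73, -0.63, 0, 0, 0, 0], [0.73, -0.63, 0, 0, 0, 0], [0.73, -0.63, 0, 0, 0, 0], [0.73, -0.63, 0, 0, 0, 0], [0.73, -0.63, 0, 0, 0, 0], [0.73, -0.63, 0, 0, 0, 0], [0.73, -0.63, 0, 0, 0, 0], [0.73, -0.63, 0, 0, 0, 0], [0.73, -0.63, 0, 0, 0, 0], [0.73, -0.63, 0, 0, 0, 0], [0.73, -0.63, 0, 0, 0, 0], [0.73, -0.63, 0, 0, 0, 0], [0.73, -0.63, 0, 0, 0, 0], [0.73, -0.63, 0, 0, 0, 0], [0.73, -0.63, 0, 0, 0, 0]]], "hand": -1, "force": 30}}

```text
clock: 1.35
position: [0.5016, -0.0372, 0.2105]
ee_rot: [0.976, 0.216, -0.0, 0.0]
ft_force: [0.7, 0.0, 0.5]
grip_width: 1.002
grasp_force: 0.0
```

Request:
{"fn": "carry_out", "kwargs": {"commands": [[[0, 0, 0, 0, 0, -0.985], [0, 0, 0, 0, 0, -0.985], [0, 0, 0, 0, 0, -0.985], [0, 0, 0, 0, 0, -0.985], [0, 0, 0, 0, 0, -0.985], [0, 0, 0, 0, 0, -0.985], [0, 0, 0, 0, 0, -0.985], [0, 0, 0, 0, 0, -0.985], [0, 0, 0, 0, 0, -0.985], [0, 0, 0, 0, 0, -0.985], [0, 0, 0, 0, 0, -0.985], [0, 0, 0, 0, 0.83, 0], [0, 0, 0, 0, 0.83, 0], [0, 0, 0, 0, 0.83, 0], [0, 0, 0, 0, 0.83, 0], [0, 0, 0, 0, 0.83, 0], [0, 0, 0, 0, 0, 0], [0, 0, 0, 0, 0, 0]]]}}

```text
clock: 2.85
position: [0.501, -0.0401, 0.2096]
ee_rot: [0.692, 0.689, 0.152, -0.153]
ft_force: [0.5, 0.5, 0.1]
grip_width: 1.003
grasp_force: 0.0
```

```bash
cat >> h.py <<'E'
from scipy.spatial.transform import Rotation as Ro
def go(T,z=None,y=None):
    "shift (units) to TCP T in the tool axes now; turn (units) to tool z, y; turn as rotvec in tool"
    o=get_obs();R=Ro.from_quat(o["ee_rot"]);M=R.as_matrix()
    print("t",round(o["clock"],2),"pos",o["position"].round(4),"grip",round(o["grip_width"],3),o["grasp_force"],"F",np.round(o["ft_force"],1));print(M.round(3));print("q",np.round(o["joint_pos"],2))
    print("shift units",(M.T@(np.array(T)-o["position"])/.04).round(2))
    if z is not None:
        z=np.array(z,float);z/=np.linalg.norm(z);y=np.array(y,float);y-=z*(y@z);y/=np.linalg.norm(y)
        W=np.c_[np.cross(y,z),y,z];print("turn units",(np.degrees((R.inv()*Ro.from_matrix(W)).as_rotvec())/6).round(2))
E
python3 - <<'E'
from h import *
a=np.radians(25)
go((.501,-.041,.157),(0,np.sin(a),-np.cos(a)),(1,0,0))
E
```

```text
t 2.85 pos [ 0.501  -0.0401  0.2096] grip 1.003 0.0 F [0.5 0.5 0.1]
[[ 0.003  1.    -0.001]
 [ 0.907 -0.003  0.42 ]
 [ 0.42  -0.002 -0.907]]
q [ 0.77  0.21 -0.54  1.72 -0.32  1.36  0.31]
shift units [-0.57  0.    1.18]
turn units [-0.01  0.02 -0.03]
```

Request:
{"fn": "carry_out", "kwargs": {"commands": [[[-0.57, 0, 0.6, 0, 0, 0], [0, 0, 0.8, 0, 0, 0], [0, 0, 0.8, 0, 0, 0], [0, 0, 0.6, 0, 0, 0], [0, 0, 0.5, 0, 0, 0], [0, 0, 0.4, 0, 0, 0], [0, 0, 0.4, 0, 0, 0], [0, 0, 0.3, 0, 0, 0], [0, 0, 0.29, 0, 0, 0], [0, 0, 0, 0, 0, 0]]]}}

```text
clock: 3.68
position: [0.5002, 0.022, 0.0297]
ee_rot: [0.689, 0.692, 0.151, -0.153]
ft_force: [-0.8, -0.2, 0.6]
grip_width: 0.996
grasp_force: 0.0
```

Run:
```python
from h import *
go((.501,.018,.030))
a=camera("top")[185:245,215:295];b=camera("scene")[180:260,220:327]
cv2.imwrite("pics/pre.png",np.hstack([cv2.resize(x,(400,300),interpolation=cv2.INTER_CUBIC) for x in (a,b)])[:,:,::-1])
```

```text
t 3.68 pos [0.5002 0.022  0.0297] grip 0.996 0.0 F [-0.8 -0.2  0.6]
[[-0.003  1.    -0.003]
 [ 0.907  0.004  0.421]
 [ 0.421 -0.001 -0.907]]
q [ 0.66  0.4  -0.57  1.93 -0.27  0.95  0.3 ]
shift units [-0.09  0.02 -0.05]
```

View pics/pre.png

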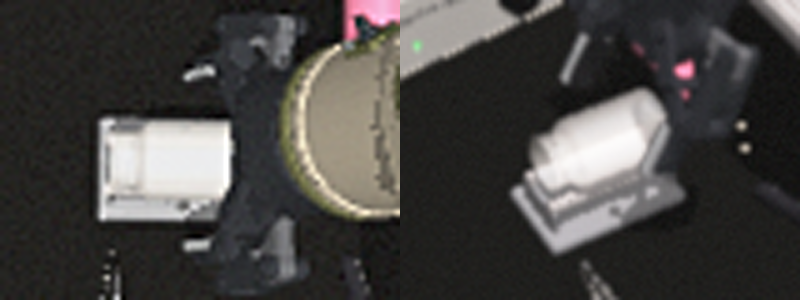

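The fingers straddle the vial in both views, with tips near crop (200,70) and (200,245), and sit evenly about its axis. Closing now.

Request:
{"fn": "carry_out", "kwargs": {"commands": [[[-0.08, 0, 0, 0, 0, 0], [0, 0, 0, 0, 0, 0], [0, 0, 0, 0, 0, 0], [0, 0, 0, 0, 0, 0], [0, 0, 0, 0, 0, 0], [0, 0, 0, 0, 0, 0], [0, 0, 0, 0, 0, 0], [0, 0, 0, 0, 0, 0], [0, 0, 0, 0, 0, 0], [0, 0, 0, 0, 0, 0], [0, 0, 0, 0, 0, 0], [0, 0, 0, 0, 0, 0]]], "hand": 1, "force": 35}}

```text
clock: 4.78
position: [0.5017, 0.0158, 0.03]
ee_rot: [0.691, 0.69, 0.153, -0.152]
ft_force: [-2.6, -1.8, 5.2]
grip_width: 0.514
grasp_force: 34.8
```

Request:
{"fn": "carry_out", "kwargs": {"commands": [[[0.1, 0, -0.2, 0, 0, 0], [0.2, 0, -0.43, 0, 0, 0], [0.25, 0, -0.54, 0, 0, 0], [0.25, 0, -0.54, 0, 0, 0], [0.25, 0, -0.54, 0, 0, 0], [0.25, 0, -0.54, 0, 0, 0], [0.25, 0, -0.54, 0, 0, 0], [0, 0, 0, 0, 0, 0], [0, 0, 0, 0, 0, 0]]]}}

```text
clock: 5.53
position: [0.502, 0.0164, 0.1778]
ee_rot: [0.691, 0.691, 0.153, -0.151]
ft_force: [0.2, 0.1, -0.7]
grip_width: 0.514
grasp_force: 36.1
```

Run:
```python
from h import *
a=np.radians(25)
go((.557,-.1,.2),(0,-np.cos(a),-np.sin(a)),(1,0,0))
```

```text
t 5.53 pos [0.502  0.0164 0.1778] grip 0.514 36.053662159174564 F [ 0.2  0.1 -0.7]
[[-0.001  1.     0.003]
 [ 0.908 -0.     0.42 ]
 [ 0.42   0.003 -0.908]]
q [ 0.71  0.2  -0.59  1.8  -0.34  1.25  0.25]
shift units [-2.41  1.38 -1.72]
turn units [ 3.000e-02 -1.497e+01 -1.000e-02]
```

Request:
{"fn": "carry_out", "kwargs": {"commands": [[[0, 0, 0, 0, -0.5, 0], [0, 0, 0, 0, -0.8, 0], [0, 0, 0, 0, -0.8, 0], [0, 0, 0, 0, -0.8, 0], [0, 0, 0, 0, -0.8, 0], [0, 0, 0, 0, -0.8, 0], [0, 0, 0, 0, -0.8, 0], [0, 0, 0, 0, -0.8, 0], [0, 0, 0, 0, -0.8, 0], [0, 0, 0, 0, -0.8, 0], [0, 0, 0, 0, -0.8, 0], [0, 0, 0, 0, -0.8, 0], [0, 0, 0, 0, -0.8, 0], [0, 0, 0, 0, 0, 0]]]}}

```text
clock: 6.7
position: [0.4999, 0.0192, 0.1737]
ee_rot: [0.67, 0.675, -0.219, 0.217]
ft_force: [-0.4, 0.5, -2.0]
grip_width: 0.514
grasp_force: 36.1
```

Run:
```python
from h import *
a=np.radians(25)
go((.557,-.2585-.0217,.18),(0,-np.cos(a),-np.sin(a)),(1,0,0))
```

```text
t 6.7 pos [0.4999 0.0192 0.1737] grip 0.514 36.06431649430306 F [-0.4  0.5 -2. ]
[[-0.008  1.    -0.001]
 [ 0.81   0.006 -0.587]
 [-0.587 -0.005 -0.81 ]]
q [ 0.07  0.34 -0.69  1.76  0.7   1.57 -0.79]
shift units [-6.16  1.38  4.26]
turn units [ 0.01 -4.85  0.07]
```

Request:
{"fn": "carry_out", "kwargs": {"commands": [[[-0.3, 0.07, 0.2, 0, 0, 0], [-0.6, 0.13, 0.4, 0, 0, 0], [-0.65, 0.15, 0.45, 0, 0, 0], [-0.65, 0.15, 0.45, 0, 0, 0], [-0.65, 0.15, 0.45, 0, 0, 0], [-0.65, 0.15, 0.45, 0, 0, 0], [-0.65, 0.15, 0.45, 0, 0, 0], [-0.65, 0.15, 0.45, 0, 0, 0], [-0.65, 0.15, 0.45, 0, 0, 0], [-0.5, 0.1, 0.35, 0, 0, 0], [-0.2, 0.05, 0.15, 0, 0, 0], [0, 0, 0, 0, -0.4, 0], [0, 0, 0, 0, -0.75, 0], [0, 0, 0, 0, -0.75, 0], [0, 0, 0, 0, -0.75, 0], [0, 0, 0, 0, -0.75, 0], [0, 0, 0, 0, -0.75, 0], [0, 0, 0, 0, -0.7, 0], [0, 0, 0, 0, 0, 0], [0, 0, 0, 0, 0, 0]]]}}

```text
clock: 8.37
position: [0.5567, -0.2824, 0.1806]
ee_rot: [0.597, 0.598, -0.379, 0.377]
ft_force: [0.8, -1.0, 0.3]
grip_width: 0.515
grasp_force: 36.1
```

Run:
```python
from h import *
a=np.radians(25)
go((.557,-.2585-.0217,.15),(0,-np.cos(a),-np.sin(a)),(1,0,0))
b=camera("scene")[100:260,260:473];t=camera("top")[130:280,280:480]
cv2.imwrite("pics/over.png",np.hstack([cv2.resize(x,(400,300),interpolation=cv2.INTER_CUBIC) for x in (t,b)])[:,:,::-1])
```

```text
t 8.37 pos [ 0.5567 -0.2824  0.1806] grip 0.515 36.08337676007068 F [ 0.8 -1.   0.3]
[[-0.003  1.    -0.001]
 [ 0.429 -0.    -0.903]
 [-0.903 -0.003 -0.429]]
q [ 0.18  0.48 -0.41  1.84  1.26  1.53 -0.76]
shift units [0.71 0.01 0.28]
turn units [-0.01 -0.06  0.02]
```

View pics/over.png

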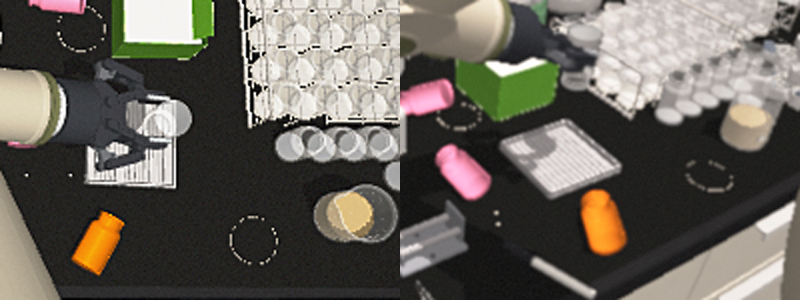

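The vial hangs mouth down in the gripper over the tray. Its top circle is at crop (170,118), full-frame about (365,189), and the tray is clear below. I'll check where the base centre really is.

Run:
```python
from h import *
t=camera("top")
c=t[165:215,330:396]
cv2.imwrite("pics/base.png",np.hstack([cv2.resize(c,(396,300),interpolation=cv2.INTER_CUBIC),cv2.resize(camera("scene")[85:155,320:412],(394,300),interpolation=cv2.INTER_CUBIC)])[:,:,::-1])
for z in (.21,.22): print(z,on("top",365,189,z), proj("top",(.557,-.2607,z)),proj("scene",(.557,-.2607,z)))
```

```text
0.21 [ 0.55717606 -0.26255789  0.21      ] [364.25045893 189.06378477] [357.85243892 120.00556237]
0.22 [ 0.55548368 -0.25972939  0.22      ] [365.3720231  188.38859204] [358.5429186  116.43741642]
```

View pics/base.png

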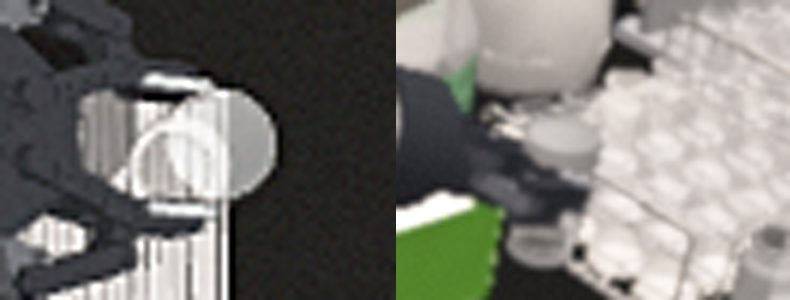

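The base circle is at crop (222,143), which is px (367,188.8). The mouth ring is near crop (175,170), px (359.2,193.3). In the scene crop the vial hangs upright between the fingers.

Run:
```python
from h import *
b=on("top",367,188.8,.22);m=on("top",359.2,193.3,.138);print(b,m)
s1=on("scene",320+165/4.28,85+135/4.28,.22);s2=on("scene",320+145/4.28,85+245/4.28,.138);print(s1,s2)
a=np.radians(25)
go((.557,-.2804,.05),(0,-np.cos(a),-np.sin(a)),(1,0,0))
```

```text
[ 0.55602237 -0.26464133  0.22      ] [ 0.55776245 -0.26713494  0.138     ]
[ 0.55658489 -0.26035106  0.22      ] [ 0.56357507 -0.26922549  0.138     ]
t 8.57 pos [ 0.5572 -0.2835  0.183 ] grip 0.516 36.082215275164344 F [0.7 0.9 0.2]
[[ 0.003  1.    -0.001]
 [ 0.427 -0.002 -0.904]
 [-0.904  0.002 -0.427]]
q [ 0.18  0.48 -0.41  1.84  1.26  1.53 -0.77]
shift units [ 3.04 -0.01  1.35]
turn units [-0.01 -0.05 -0.03]
```

Request:
{"fn": "carry_out", "kwargs": {"commands": [[[0.25, 0, 0.1, 0, 0, 0], [0.45, 0, 0.2, 0, 0, 0], [0.45, 0, 0.2, 0, 0, 0], [0.45, 0, 0.2, 0, 0, 0], [0.45, 0, 0.2, 0, 0, 0], [0.35, 0, 0.14, 0, 0, 0], [0.2, 0, 0.08, 0, 0, 0], [0.11, 0, 0.05, 0, 0, 0], [0, 0, 0, 0, 0, 0], [0, 0, 0, 0, 0, 0]]]}}

```text
clock: 9.4
position: [0.5575, -0.2788, 0.0644]
ee_rot: [0.597, 0.597, -0.379, 0.379]
ft_force: [-0.6, 0.1, -0.4]
grip_width: 0.52
grasp_force: 36.1
```

Run:
```python
from h import *
a=np.radians(25)
go((.557,-.278,.047),(0,-np.cos(a),-np.sin(a)),(1,0,0))
b=camera("scene")[130:220,290:410];t=camera("top")[160:240,310:417]
cv2.imwrite("pics/low.png",np.hstack([cv2.resize(x,(400,300),interpolation=cv2.INTER_CUBIC) for x in (t,b)])[:,:,::-1])
```

```text
t 9.4 pos [ 0.5575 -0.2788  0.0644] grip 0.52 36.077313255300396 F [-0.6  0.1 -0.4]
[[ 0.001  1.    -0.   ]
 [ 0.426 -0.001 -0.905]
 [-0.905  0.001 -0.426]]
q [ 0.15  0.68 -0.38  1.85  1.33  1.49 -0.97]
shift units [ 0.4  -0.01  0.17]
turn units [-0.   -0.03 -0.01]
```

View pics/low.png

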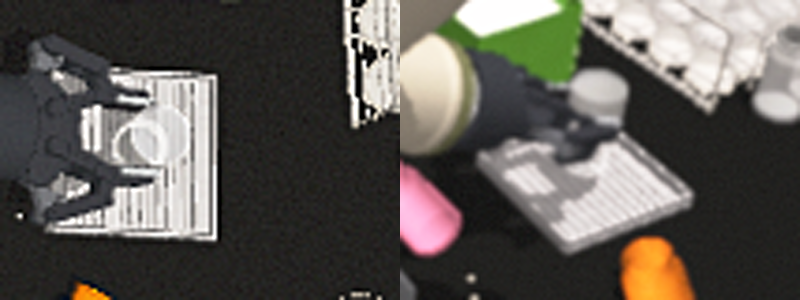

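The vial is upright over the tray, base circle at crop (159,137), tray centre near crop (133,153). Lowering in small steps while watching the force.

Request:
{"fn": "carry_out", "kwargs": {"commands": [[[0.06, 0, 0.03, 0, 0, 0], [0.06, 0, 0.03, 0, 0, 0], [0.06, 0, 0.03, 0, 0, 0], [0.04, 0, 0.02, 0, 0, 0], [0, 0, 0, 0, 0, 0], [0, 0, 0, 0, 0, 0]]]}}

```text
clock: 10.0
position: [0.5572, -0.2789, 0.0538]
ee_rot: [0.597, 0.597, -0.379, 0.379]
ft_force: [0.5, -0.1, -0.4]
grip_width: 0.519
grasp_force: 36.1
```

Run:
```python
from h import *
print(on("top",352.5,196.5,.105),on("top",345.5,200.8,.014),on("top",310+140/3.738,160+143/3.75,.025))
```

```text
[ 0.55406825 -0.25743718  0.105     ] [ 0.55487407 -0.25931585  0.014     ] [ 0.56118084 -0.26267792  0.025     ]
```

Centring is within a few millimetres. Continuing down.

Request:
{"fn": "carry_out", "kwargs": {"commands": [[[0.03, 0, 0.014, 0, 0, 0], [0.03, 0, 0.014, 0, 0, 0], [0.03, 0, 0.014, 0, 0, 0], [0, 0, 0, 0, 0, 0]]]}}

```text
clock: 10.33
position: [0.5572, -0.2789, 0.0497]
ee_rot: [0.597, 0.597, -0.379, 0.379]
ft_force: [0.4, 0.3, -0.8]
grip_width: 0.515
grasp_force: 36.1
```

Request:
{"fn": "carry_out", "kwargs": {"commands": [[[0.03, 0, 0.014, 0, 0, 0], [0, 0, 0, 0, 0, 0]]]}}

```text
clock: 10.5
position: [0.5572, -0.2789, 0.0485]
ee_rot: [0.597, 0.597, -0.379, 0.379]
ft_force: [-0.6, 0.2, -0.3]
grip_width: 0.51
grasp_force: 36.1
```

Request:
{"fn": "carry_out", "kwargs": {"commands": [[[0.03, 0, 0.014, 0, 0, 0], [0, 0, 0, 0, 0, 0]]]}}

```text
clock: 10.67
position: [0.5572, -0.2789, 0.0472]
ee_rot: [0.597, 0.597, -0.379, 0.379]
ft_force: [0.5, -0.1, -0.2]
grip_width: 0.519
grasp_force: 36.1
```

Request:
{"fn": "carry_out", "kwargs": {"commands": [[[0.03, 0, 0.014, 0, 0, 0], [0, 0, 0, 0, 0, 0]]]}}

```text
clock: 10.83
position: [0.5573, -0.2789, 0.046]
ee_rot: [0.597, 0.597, -0.379, 0.379]
ft_force: [0.1, -0.2, 1.0]
grip_width: 0.513
grasp_force: 36.1
```

Request:
{"fn": "carry_out", "kwargs": {"commands": [[[0.03, 0, 0.014, 0, 0, 0], [0, 0, 0, 0, 0, 0]]]}}

```text
clock: 11.0
position: [0.5574, -0.2793, 0.0456]
ee_rot: [0.597, 0.596, -0.379, 0.38]
ft_force: [-0.7, 2.3, 5.3]
grip_width: 0.515
grasp_force: 36.4
```

Request:
{"fn": "carry_out", "kwargs": {"commands": [[[0.02, 0, 0.01, 0, 0, 0], [0, 0, 0, 0, 0, 0]]]}}

```text
clock: 11.17
position: [0.5575, -0.2794, 0.0455]
ee_rot: [0.597, 0.596, -0.38, 0.38]
ft_force: [-1.2, 1.9, 9.3]
grip_width: 0.512
grasp_force: 36.6
```

Contact at about 9 N. I'll ease off slightly and release.

Request:
{"fn": "carry_out", "kwargs": {"commands": [[[-0.02, 0, -0.01, 0, 0, 0], [0, 0, 0, 0, 0, 0]]], "force": 20}}

```text
clock: 11.33
position: [0.5574, -0.2791, 0.0456]
ee_rot: [0.597, 0.596, -0.379, 0.379]
ft_force: [-0.9, 0.6, 6.2]
grip_width: 0.516
grasp_force: 36.4
```

Request:
{"fn": "carry_out", "kwargs": {"commands": [[[0, 0, 0, 0, 0, 0], [0, 0, 0, 0, 0, 0], [0, 0, 0, 0, 0, 0], [0, 0, 0, 0, 0, 0], [0, 0, 0, 0, 0, 0], [0, 0, 0, 0, 0, 0], [0, 0, 0, 0, 0, 0], [0, 0, 0, 0, 0, 0], [0, 0, 0, 0, 0, 0]]], "hand": -0.6}}

```text
clock: 12.08
position: [0.5573, -0.2789, 0.0447]
ee_rot: [0.597, 0.597, -0.379, 0.379]
ft_force: [-0.9, -0.8, 0.0]
grip_width: 0.802
grasp_force: 0.0
```

Run:
```python
from h import *
go((.557,-.278,.047))
b=camera("scene")[130:220,290:410];t=camera("top")[160:240,310:417]
cv2.imwrite("pics/rel.png",np.hstack([cv2.resize(x,(400,300),interpolation=cv2.INTER_CUBIC) for x in (t,b)])[:,:,::-1])
```

```text
t 12.08 pos [ 0.5573 -0.2789  0.0447] grip 0.802 0.0 F [-0.9 -0.8  0. ]
[[ 0.     1.    -0.   ]
 [ 0.426 -0.    -0.905]
 [-0.905  0.    -0.426]]
q [ 0.14  0.72 -0.37  1.85  1.35  1.48 -1.  ]
shift units [-0.04 -0.01 -0.04]
```

View pics/rel.png

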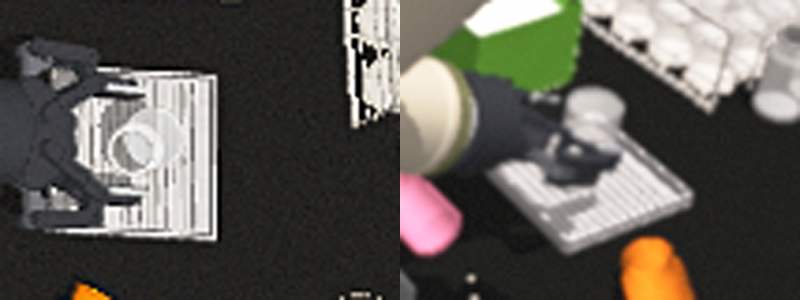

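The vial stands free between the open fingers, with its base at crop (157,138). Retracting straight back along the tool axis.

Request:
{"fn": "carry_out", "kwargs": {"commands": [[[0, 0, 0, 0, 0, 0], [0, 0, 0, 0, 0, 0], [0, 0, 0, 0, 0, 0], [0, 0, -0.2, 0, 0, 0], [0, 0, -0.3, 0, 0, 0], [0, 0, -0.4, 0, 0, 0], [0, 0, -0.5, 0, 0, 0], [0, 0, -0.5, 0, 0, 0], [0, 0, -0.5, 0, 0, 0], [0, 0, -0.5, 0, 0, 0], [0, 0, -0.5, 0, 0, 0], [0, 0, 0, 0, 0, 0], [0, 0, 0, 0, 0, 0]]], "hand": -1}}

```text
clock: 13.27
position: [0.5581, -0.1532, 0.1033]
ee_rot: [0.597, 0.598, -0.378, 0.379]
ft_force: [0.7, -0.2, 0.0]
grip_width: 1.003
grasp_force: 0.0
```

Run:
```python
from h import *
go((.557,-.278,.047))
b=camera("scene")[130:280,130:400];t=camera("top")[150:240,140:400]
cv2.imwrite("pics/end.png",np.vstack([cv2.resize(t,(780,270)),cv2.resize(b[:110],(780,318))])[:,:,::-1])
```

```text
t 13.27 pos [ 0.5581 -0.1532  0.1033] grip 1.003 0.0 F [ 0.7 -0.2  0. ]
[[-0.     1.     0.003]
 [ 0.427  0.003 -0.904]
 [-0.904  0.001 -0.427]]
q [-0.    0.67 -0.47  1.78  1.2   1.67 -0.98]
shift units [-0.06 -0.04  3.42]
```

View pics/end.png

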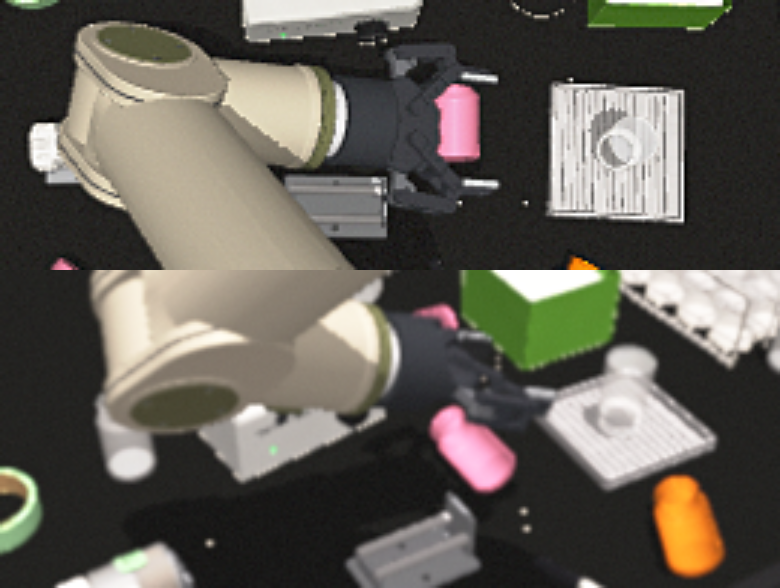

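The vial stands upside down in the middle of the tray: mouth at (617,147), tray centre at about (618,152). The capped vial is still in its cradle, and the gripper touches nothing.

```bash
python3 -c "from workcell import *;print(hand_in())"
```

```text
the job is handed in; nothing more can be done
None
```

The open vial stands upside down near the middle of the drain tray and the capped vial is still in its cradle; I handed the job in after about 13 s of robot time, but no verdict came back.

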